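Pack a stool kit: set the tote divider, then load rails, block and foot

TASK

Pack the stool kit: slide the orange divider of the blue tote towards one end, either one, so that the two tenoned rails (one pale, one dark) can lie flat side by side on the floor of the long bay and the pale glue block flat on the floor of the short bay, and put them there. Put the screw-in foot into the red hardware bin. Leave the white offcut and the yellow tape measure where they are.

Things in the scene. Friction and masses are not known exactly. Their poses are not given: they have to be found in the camera images.
- maple_rail: pale maple stool rail, loose, lying flat on the bench: body 30 wide (x) x 130 long (y) x 20 high (z) mm with a stub tenon (18 x 15 long x 9 mm) at each end, 160 mm long overall along its y. Origin: centre of the underside. About 60 g. Take it across its 30 mm width.
- walnut_rail: dark walnut stool rail, otherwise the same as the maple rail: 30 (x) x 160 overall with tenons (y) x 20 (z) mm. Origin: centre of the underside.
- glue_block: short pale glue block with two dark screw holes in its top, loose: 64 (x) x 40 (y) x 24 (z) mm. Origin: centre of the underside. About 50 g.
- foot: screw-in adjustable stool foot standing on its black round base, stud up, loose: base 44 mm diameter x 14 mm high, above it a steel collar 20 mm diameter to 22 mm and a 10 mm stud to 50 mm height. Origin: centre of the underside, z up along the stud. About 70 g.
- tote: blue open tote, fixed to the bench: outside 150 (x) x 300 (y) x 56 (z) mm plus a 6 mm rim flange all round, inside 140 x 290 mm, walls 5 mm, floor 6 mm above the bench. Origin: centre of the underside; y runs lengthwise. It stands left or right of the parts, the red bin on the other side.
- divider: orange upright cross panel of the tote, 8 mm thick (y), as wide as the tote inside (x). It slides along the tote's y only, 70 mm at most either side of the middle, with 2 N of friction, and stays where left. Origin: centre of its lower edge, 7 mm above the bench; axes as the tote's. Panel top at 57 mm; mid-width a tab 44 (x) x 8 (y) rises to 71 mm above the bench.
- hardware_bin: red stacking bin, fixed to the bench: outside 130 (x) x 150 (y) mm, walls and floor 4 mm, back (+x) and sides 60 mm high (the sides drop towards the front), front (-x) wall 30 mm high. Origin: centre of the underside.
- offcut: white-faced board offcut without tenons, loose, a bystander to leave alone: 48 (x) x 140 (y) x 18 (z) mm. Origin: centre of the underside.
- tape_measure: yellow tape measure with a black disc on top, loose, a bystander to leave alone: 62 (x) x 56 (y) x 32 (z) mm, its hook 9 mm beyond at -x. Origin: centre of the underside.
There are look-alikes about, which are no part of the job. Of the things shaped like the maple_rail, the wooden one is meant.

How it is judged:
By the outcome, as a careful person would: the job done as asked, in the order asked, and still so for the second after the job is handed in, with the robot touching nothing.
It also fails if it takes over 122 s, if anything falls off the work surface, if the arm or the gripper's body presses on something with over 40 N, if the wrist force passes 120 N, or if a joint passes its speed limit or range.

ROBOT

A 6-joint arm with a two-finger parallel gripper is mounted at the origin on the work surface. World frame = base frame: x ahead of the robot, y to its left, z up, the work surface at z = 0. Lengths are in m, angles in rad, forces in N, time in s.
With the tool pointing down it reaches from about 0.375 to 0.975 m from the base axis. Payload 3.8 kg.
Tool frame: the origin (TCP) lies midway between the tips of the shut fingers; the grasp point (between the pads) lies 19 mm behind it; z points along the fingers, y is the line along which they close (so a half turn about z gives the same grasp; the last joint's range is limited). The gripper opens to 85 mm and grips with 20 to 120 N. Pads are 22 mm wide; open, the fingers measure 114 mm over their backs; the gripper's body (76 mm by 85 mm) begins 54 mm behind the grasp point. The pads swing forward as they close: fully open they stand 13 mm farther back than shut.
Start: joints at [1.112, 0.264, 1.604, -0, 1.274, -0.037], TCP at [0.276, 0.616, 0.231] pointing down, gripper open.
Joint ranges: [-2.63, 2.63], [-0.94, 2.18], [0.31, 2.57], [-1.31, 4.45], [0, 2.66], [-2.55, 2.55]. Speed limits (rad/s): [2.57, 2.57, 3.14, 3.14, 3.14, 3.14].

INTERFACE

Orientations are given as a rotation vector (axis times angle).
In Python, from workcell import status, read_camera, workorder, masks_of gives the robot as it stands.
- The arm moves only by the tool drive_tool, never from a script. Its argument "rows" is a list of rows, each a list of 7 numbers: the turn, a rotation vector about the tool's x, y, z in degrees, then the shift along the tool's x, y, z in m, then the opening, from 0 (shut) to 1 (fully open). In form: [[ax, ay, az, tx, ty, tz, claw], ...]. A call has 1 to 8 rows; each row shifts and turns the commanded pose from where the row before left it, along the tool's axes as they then stand; what a row does not reach is not made up. A row lasts 1/12 s, in which the tool goes at most 41.7 mm and 7.16 degrees, less where a joint would pass 70% of its speed; a pose out of reach is approached as far as the arm can. A call is refused whole if a number of a shift passes 0.0417 or a number of a turn 7.16, either way. A call with a gripper value outside its range is refused whole. The fingers move at their own pace and stop on an object; "force" is the grip in N (left out, the last holds). Time passes only in rows, so rows that do not move let the fingers close. It gives the time, the measured TCP pose, the force, the opening and the grip force at its end, in the units of the state.
- status.read_state(): the state, without advancing time (a new reading comes with each control period).
- read_camera(name): name is "scene" or "top" or "wrist"; returns a dict with "color" (384x512x3 uint8, red, green, blue), "intrinsics" (3x3 intrinsics, pixels), "world_from_camera" (4x4, takes a point from camera to world coordinates); the wrist camera has in their place "mount" (4x4, takes a point from camera to tool coordinates, whose origin is the TCP and whose axes are the flange's). Camera axes: x right, y up, looking along -z (the intrinsics and any distortion apply to the point x, -y, -z); pixel columns grow to the right and rows downward; lengths in m; the calibration is good to about 2 mm. A picture is of the moment at which its call begins: read the wrist's pose just before it. There is no depth.
- workorder.finish_job(): hands the job in; it is judged then, once.
Trained networks look in a picture, given as the dict that the camera call returned (one of the last four; its "shot" number tells which), for a name from the list of things; names that differ only in an ending like _2 or _b are one class to them, and where a whole thing is asked for, a point or a joint stands for the part that bears it (a point fixed in the world has none). Each returns a list of dicts, best first, with "score" (0 to 1); they miss things now and then, are a little off and sometimes report something else, mostly with a low value. They report only what shows in the picture. A call takes as long as a camera call. They do not tell look-alikes from the thing itself.
- masks_of(picture, name): "mask" (384x512 bool, what is visible of it) and "bbox" ([left, top, right, bottom] in pixels, round what is visible of it).
The state is a dict: "time": time; "q": joint angles; "joint_vel": joint speeds; "joint_torque": joint torques, N m; "tool_pos": TCP position; "tcp_rot": TCP orientation; "wrist_force": force on the tool from outside, world axes, zero at the start; "torque": the same for the moment, N m; "width": opening from 0.0 (shut) to 1.0 (fully open); "grip_force": force on a finger pad.
Only numpy, scipy, OpenCV 4.12 (cv2) and the standard library are available. Lean on these libraries where they do the work, as an engineer would, in place of code of your own. Each camera call takes 0.05 s, during which the arm holds its last target. There are 200 camera calls.

## Working session

There is one attempt and no reset: what is moved stays moved. The work goes in short steps, Python scripts to look and compute and a tool call to move; the robot and the scene stay as the last step left them, time stands still between calls to the robot, and variables do not carry over. Pictures are saved under pics/ and viewed, at most 17 in all, crops included, and the job is handed in when it is done.

Besides the shell and the picture viewer there is one more tool, called after ">>>" in YAML: its name, and indented under it one key for each argument. drive_tool: Moves the arm, as the interface text tells. Its arguments: {"type":"object","properties":{"rows":{"type":"array"},"force":{"type":"number"}},"required":["rows"]}

```bash
ls; mkdir -p pics; cat > h.py <<'E'
import numpy as np, cv2, pickle
from scipy.spatial.transform import Rotation as R
from workcell import status, read_camera, workorder, masks_of
def ray(p,uv):
    K=np.array(p["intrinsics"]);T=np.array(p["world_from_camera"])
    uv=np.atleast_2d(uv).astype(float)
    d=np.c_[(uv[:,0]-K[0,2])/K[0,0],-(uv[:,1]-K[1,2])/K[1,1],-np.ones(len(uv))]
    return T[:3,3],d@T[:3,:3].T
def at_z(p,uv,z):
    o,d=ray(p,uv); return o+d*((z-o[2])/d[:,2])[:,None]
def shot(n):
    s=status.read_state();p=read_camera(n)
    if n=="wrist":
        T=np.eye(4);T[:3,:3]=R.from_rotvec(s["tcp_rot"]).as_matrix();T[:3,3]=s["tool_pos"]
        p["world_from_camera"]=T@np.array(p["mount"])
    return p
def save(p,f): cv2.imwrite("pics/"+f,cv2.cvtColor(p["color"],cv2.COLOR_RGB2BGR))
def rect(p,m,z):
    c=max(cv2.findContours(m.astype(np.uint8),0,2)[0],key=cv2.contourArea)[:,0,:]
    w=at_z(p,c,z)[:,:2]
    r=cv2.minAreaRect((w*1000).astype(np.float32)); return r
def st():
    s=status.read_state();M=R.from_rotvec(s["tcp_rot"]).as_matrix()
    print("t",round(s["time"],2),"pos",np.round(s["tool_pos"],4),"ax",np.round(M[:,0],3),"ay",np.round(M[:,1],3),"az",np.round(M[:,2],3),"w",round(s["width"],3),"F",np.round(s["wrist_force"],1),"q",np.round(s["q"],2))
E
python3 - <<'E'
from h import *
st()
for n in ["top","scene"]:
    p=shot(n);save(p,n+"0.png");print(n,p.keys(),np.round(p["world_from_camera"],3).tolist(),np.array(p["intrinsics"]).tolist(), p.get("distortion"))
    for o,z in [("maple_rail",.02),("walnut_rail",.02),("glue_block",.024),("foot",.014),("tote",.056),("divider",.06),("hardware_bin",.06),("offcut",.018),("tape_measure",.032)]:
        for d in masks_of(p,o)[:4]:
            if d["score"]>.2:
                r=rect(p,d["mask"],z);print(o,round(d["score"],2),np.round(d["bbox"]).tolist(),np.round(r[0],0),np.round(r[1],0),round(r[2],1))
E
```

```text
pics
t 0.0 pos [0.276  0.6152 0.23  ] ax [-0.912  0.409  0.   ] ay [ 0.409  0.912 -0.002] az [-0.001 -0.002 -1.   ] w 1.001 F [0.4 0.2 0.3] q [ 1.11  0.26  1.61 -0.    1.27 -0.04]
top dict_keys(['color', 'intrinsics', 'world_from_camera', 'shot']) [[0.007, 0.994, -0.106, 0.35], [-1.0, 0.007, 0.005, -0.006], [0.005, 0.106, 0.994, 0.859], [0.0, 0.0, 0.0, 1.0]] [[355.5927770885912, 0.0, 257.4272863336194], [0.0, 355.5927770885912, 187.4990020597273], [0.0, 0.0, 1.0]] None
maple_rail 0.86 [81.0, 275.0, 144.0, 315.0] [192. 321.] [ 32. 159.] 31.0
maple_rail 0.69 [142.0, 83.0, 204.0, 110.0] [662. 202.] [159.  35.] 76.1
walnut_rail 0.85 [221.0, 88.0, 284.0, 111.0] [648.   4.] [ 36. 159.] 10.7
walnut_rail 0.44 [246.0, 133.0, 271.0, 159.0] [540. -11.] [68. 58.] 8.6
glue_block 0.59 [274.0, 166.0, 294.0, 190.0] [459. -70.] [67. 43.] 0.4
tote 0.93 [322.0, 126.0, 459.0, 197.0] [ 495. -308.] [167. 316.] 1.5
tote 0.63 [384.0, 127.0, 400.0, 198.0] [ 496. -316.] [165.  38.] 0.7
hardware_bin 0.87 [86.0, 140.0, 162.0, 199.0] [475. 294.] [133. 174.] 0.5
offcut 0.81 [310.0, 89.0, 369.0, 113.0] [ 654. -202
[... 474 characters left out ...]
0.92 [348.0, 228.0, 414.0, 248.0] [674. 198.] [163.  51.] 74.9
maple_rail 0.5 [304.0, 121.0, 331.0, 142.0] [205. 314.] [ 44. 167.] 31.1
glue_block 0.78 [229.0, 200.0, 250.0, 228.0] [475. -74.] [85. 50.] 0.3
foot 0.57 [274.0, 184.0, 292.0, 208.0] [448.  56.] [41. 78.] 74.5
tote 0.62 [60.0, 195.0, 222.0, 304.0] [ 513. -309.] [213. 314.] 1.2
divider 0.71 [120.0, 214.0, 147.0, 272.0] [ 501. -321.] [180.  23.] 1.5
divider 0.24 [255.0, 215.0, 290.0, 244.0] [583. -32.] [74. 63.] 9.0
hardware_bin 0.63 [329.0, 160.0, 408.0, 206.0] [523. 277.] [148. 206.] 0.7
offcut 0.67 [177.0, 273.0, 251.0, 319.0] [ 666. -202.] [141.  63.] 89.0
tape_measure 0.85 [256.0, 211.0, 290.0, 244.0] [558. -19.] [78. 67.] 9.6
```

```bash
python3 - <<'E'
import cv2
for n in ["top","scene"]:
    a=cv2.imread(f"pics/{n}0.png");cv2.imwrite(f"pics/{n}0b.png",cv2.resize(a[60:330],(800,422),interpolation=cv2.INTER_CUBIC))
E
```

```text
(no output)
```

View pics/top0b.png

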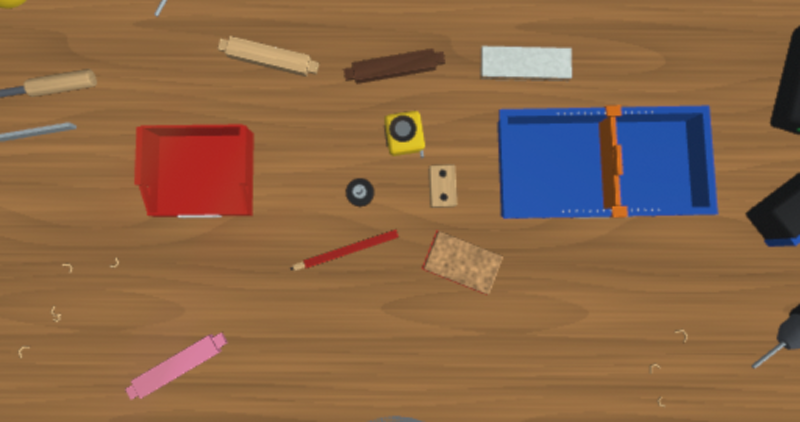

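View pics/scene0b.png

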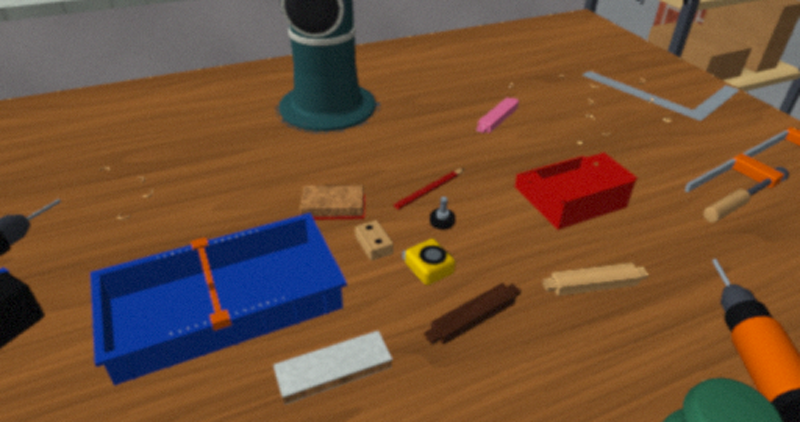

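The top picture (800 px scale) shows the maple rail at (268,55), walnut rail at (395,65), glue block at (443,185) and foot at (360,192). The tote is at (608,160) with its divider at (615,160), and the bin is at (195,170). The pink rail at (175,365) is the look-alike. The scene view agrees. Plan: turn the tool to yaw 90° and push the divider towards -y.

>>> drive_tool:
  rows:
    - [0,0,7,0,0,0,1]
    - [0,0,7,0,0,0,1]
    - [0,0,7,0,0,0,1]
    - [0,0,7,0,0,0,1]
    - [0,0,7,0,0,0,1]
    - [0,0,7,0,0,0,1]
    - [0,0,7,0,0,0,1]
    - [0,0,7,0,0,0,1]
  force: 40

```text
time: 1.67
tool_pos: [0.2764, 0.6158, 0.2313]
tcp_rot: [2.03, 2.398, 0.0]
wrist_force: [-0.6, 0.2, 0.2]
width: 1.0
grip_force: 0.0
```

>>> drive_tool:
  rows:
    - [0,0,5,0,0,0,1]
    - [0,0,4.8,0,0,0,1]
    - [0,0,0,-0.04,0.02,0,1]
    - [0,0,0,-0.04,0.02,0,1]
    - [0,0,0,-0.04,0.02,0,1]
    - [0,0,0,-0.04,0.02,0,1]
    - [0,0,0,-0.04,0.02,0,1]
    - [0,0,0,-0.04,0.02,0,1]

```text
time: 2.33
tool_pos: [0.3887, 0.3906, 0.2315]
tcp_rot: [2.22, 2.223, 0.001]
wrist_force: [0.6, 0.0, 0.2]
width: 1.002
grip_force: 0.0
```

>>> drive_tool:
  rows:
    - [0,0,0,-0.04,0.02,0,1]
    - [0,0,0,-0.04,0.02,0,1]
    - [0,0,0,-0.04,0.02,0,1]
    - [0,0,0,-0.04,0.02,0,1]
    - [0,0,0,-0.04,0.02,0,1]
    - [0,0,0,-0.04,0.02,0,1]
    - [0,0,0,-0.03,0.02,0,1]
    - [0,0,0,0,0,0,1]

```text
time: 3.0
tool_pos: [0.5232, 0.1335, 0.2317]
tcp_rot: [2.224, 2.214, 0.0]
wrist_force: [0.8, -0.0, 0.6]
width: 1.004
grip_force: 0.0
```

```bash
cat >> h.py <<'E'
OBJ=[("maple_rail",.02),("walnut_rail",.02),("glue_block",.024),("foot",.014),("divider",.057),("tape_measure",.032)]
def look(n,f=None,objs=None,ms=.3):
    p=shot(n)
    if f: save(p,f)
    for o,z in OBJ:
        if objs and o not in objs: continue
        for d in masks_of(p,o)[:3]:
            if d["score"]>ms:
                r=rect(p,d["mask"],z);print(o,round(d["score"],2),np.round(d["bbox"]).tolist(),np.round(r[0],1),np.round(r[1],0),round(r[2],1))
    return p
E
python3 - <<'E'
from h import *
st(); look("wrist","w1.png"); st()
E
```

```text
t 3.0 pos [0.5232 0.1335 0.2317] ax [ 0.005  1.    -0.003] ay [ 1.    -0.005  0.003] az [ 0.003 -0.003 -1.   ] w 1.004 F [ 0.8 -0.   0.6] q [ 0.21  0.01  1.89 -0.    1.24  0.21]
maple_rail 0.93 [350.0, 10.0, 422.0, 162.0] [663.4 204.8] [157.  37.] 75.9
walnut_rail 0.78 [334.0, 192.0, 366.0, 274.0] [644.   37.5] [ 33. 106.] 10.5
glue_block 0.6 [183.0, 284.0, 232.0, 320.0] [463.2 -60.3] [65. 53.] 2.6
foot 0.8 [176.0, 200.0, 211.0, 231.0] [453.6  61.1] [46. 44.] 32.9
tape_measure 0.69 [243.0, 241.0, 296.0, 291.0] [538.8  -1.4] [66. 68.] 7.6
t 3.35 pos [0.5196 0.14   0.2313] ax [-0.003  1.     0.   ] ay [ 1.     0.003 -0.   ] az [-0.  0. -1.] w 1.0 F [ 0.8 -0.8 -0. ] q [0.22 0.   1.9  0.   1.24 0.21]
```

View pics/w1.png

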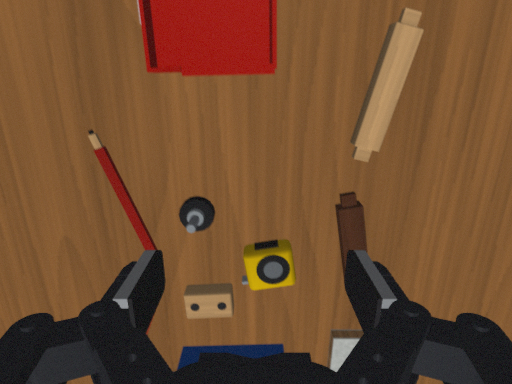

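The wrist picture shows the maple rail at (388,85), walnut at (350,235), foot at (197,214), glue block at (208,302) and tape measure at (268,265). These match the top-camera positions. Next I push the divider with shut fingers.

>>> drive_tool:
  rows:
    - [0,0,0,-0.04,-0.003,0,0]
    - [0,0,0,-0.04,-0.003,0,0]
    - [0,0,0,-0.04,-0.003,0,0]
    - [0,0,0,-0.04,-0.003,0,0]
    - [0,0,0,-0.04,-0.003,0,0]
    - [0,0,0,-0.04,-0.003,0,0]
    - [0,0,0,-0.04,-0.003,0,0]
    - [0,0,0,-0.04,-0.003,0,0]

```text
time: 4.02
tool_pos: [0.4962, -0.1818, 0.2316]
tcp_rot: [2.218, 2.224, 0.001]
wrist_force: [-1.0, 0.1, -0.8]
width: 0.0
grip_force: 0.0
```

>>> drive_tool:
  rows:
    - [0,0,0,-0.04,0,0,0]
    - [0,0,0,-0.038,0,0,0]
    - [0,0,0,0,0,0.04,0]
    - [0,0,0,0,0,0.04,0]
    - [0,0,0,0,0,0.02,0]
    - [0,0,0,0,0,0.02,0]
    - [0,0,0,0,0,0,0]
    - [0,0,0,0,0,0,0]

```text
time: 4.68
tool_pos: [0.4958, -0.2577, 0.1102]
tcp_rot: [-2.217, -2.222, 0.001]
wrist_force: [0.3, -0.1, 1.0]
width: -0.0
grip_force: 0.0
```

```bash
python3 - <<'E'
from h import *
st(); look("top",None,["divider"],.1); p=shot("scene")
import cv2
c=p["color"][150:350,20:270];cv2.imwrite("pics/s1.png",cv2.cvtColor(cv2.resize(c,(750,600),interpolation=2),4))
E
```

```text
t 4.68 pos [ 0.4958 -0.2577  0.1102] ax [-0.002  1.     0.002] ay [ 1.     0.002 -0.003] az [-0.003  0.002 -1.   ] w -0.0 F [ 0.3 -0.1  1. ] q [-0.52  0.15  1.97  0.    1.02 -0.53]
```

View pics/s1.png

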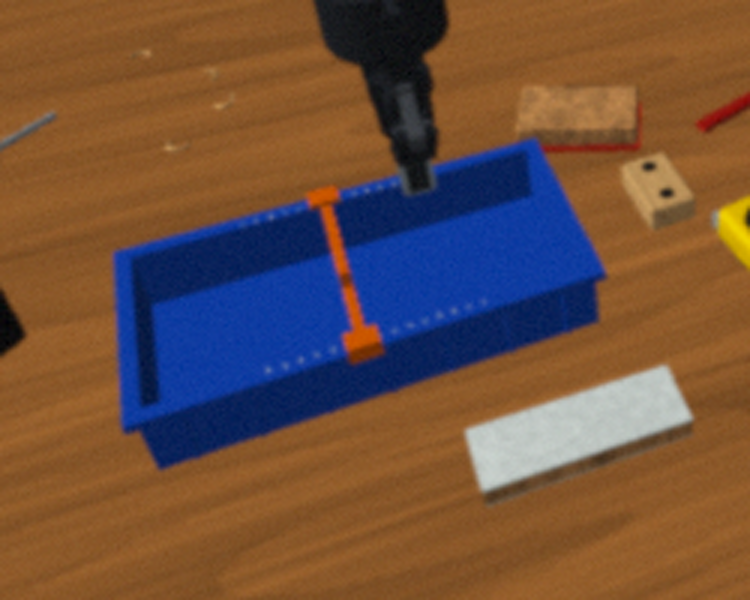

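The gripper is over the +y bay at (418,180), with the orange divider at (345,270) to its -y side. Now down and push.

>>> drive_tool:
  rows:
    - [0,0,0,0,0,0.03,0]
    - [0,0,0,0,0,0.03,0]
    - [0,0,0,0,0,0.02,0]
    - [0,0,0,0,0,0,0]
    - [0,0,0,-0.015,0,0,0]
    - [0,0,0,-0.015,0,0,0]
    - [0,0,0,-0.012,0,0,0]
    - [0,0,0,-0.012,0,0,0]

```text
time: 5.5
tool_pos: [0.4984, -0.3159, 0.0339]
tcp_rot: [2.219, 2.218, 0.002]
wrist_force: [1.6, 2.3, 2.5]
width: -0.005
grip_force: 1.3
```

>>> drive_tool:
  rows:
    - [0,0,0,-0.01,0,0,0]
    - [0,0,0,-0.01,0,0,0]
    - [0,0,0,-0.01,0,0,0]
    - [0,0,0,-0.007,0,0,0]
    - [0,0,0,-0.003,0,0,0]
    - [0,0,0,0,0,0,0]
    - [0,0,0,0.01,0,0,0]
    - [0,0,0,0.01,0,-0.02,0]

```text
time: 6.17
tool_pos: [0.4925, -0.3303, 0.0466]
tcp_rot: [-2.215, -2.214, 0.003]
wrist_force: [-1.3, 1.3, -1.0]
width: -0.0
grip_force: 0.0
```

>>> drive_tool:
  rows:
    - [0,0,0,0.02,0.01,-0.035,0]
    - [0,0,0,0.02,0.01,-0.035,0]
    - [0,0,0,0.02,0.01,-0.03,0.3]
    - [0,0,0,0.03,0.015,-0.02,0.6]
    - [0,0,0,0.036,0.018,0,0.6]
    - [0,0,0,0.036,0.018,0,0.6]
    - [0,0,0,0,0,0,0.6]
    - [0,0,0,0,0,0,0.6]

```text
time: 6.83
tool_pos: [0.5767, -0.168, 0.1702]
tcp_rot: [-2.214, -2.226, 0.002]
wrist_force: [0.3, 0.3, -1.0]
width: 0.601
grip_force: 0.0
```

```bash
python3 - <<'E'
from h import *
st(); look("top",None,None,.2); look("scene","s2.png",["divider","foot"],.2)
E
```

```text
t 6.83 pos [ 0.5767 -0.168   0.1702] ax [-0.005  1.     0.   ] ay [ 1.     0.005 -0.003] az [-0.003  0.    -1.   ] w 0.601 F [ 0.3  0.3 -1. ] q [-0.32  0.17  1.83 -0.    1.14 -0.33]
maple_rail 0.71 [83.0, 274.0, 145.0, 318.0] [192.2 320.5] [ 32. 159.] 31.3
maple_rail 0.66 [143.0, 84.0, 206.0, 110.0] [662.2 202.3] [162.  36.] 77.0
maple_rail 0.36 [271.0, 166.0, 294.0, 191.0] [460.8 -70.3] [65. 41.] 2.6
glue_block 0.68 [270.0, 166.0, 295.0, 189.0] [460.1 -70.3] [65. 40.] 2.9
foot 0.82 [221.0, 174.0, 239.0, 194.0] [451.1  56.9] [41. 41.] 45.8
divider 0.33 [321.0, 153.0, 327.0, 177.0] [ 487.2 -153. ] [23. 57.] 71.3
divider 0.31 [141.0, 85.0, 203.0, 111.0] [648.7 192. ] [153.  36.] 75.7
tape_measure 0.64 [244.0, 133.0, 268.0, 159.0] [536.7 -10.6] [70. 60.] 7.8
foot 0.71 [276.0, 183.0, 293.0, 209.0] [449.9  58.6] [42. 82.] 64.1
divider 0.93 [97.0, 223.0, 119.0, 282.0] [ 498.1 -369.8] [177.  22.] 1.0
```

>>> drive_tool:
  rows:
    - [0,0,-5.5,0,0,0,0.6]
    - [0,0,-5,0,0,0,0.6]
    - [0,0,0,0.031,0.02,0,0.6]
    - [0,0,0,0.031,0.02,0,0.6]
    - [0,0,0,0.031,0.02,0,0.6]
    - [0,0,0,0.031,0.02,0,0.6]
    - [0,0,0,0.031,0.02,0,0.6]
    - [0,0,0,0,0,0,0.6]

```text
time: 8.0
tool_pos: [0.6495, 0.0051, 0.1715]
tcp_rot: [-2.004, -2.419, -0.006]
wrist_force: [-0.1, -0.6, 0.0]
width: 0.6
grip_force: 0.0
```

```bash
python3 - <<'E'
from h import *
read_camera("top");read_camera("top");st(); look("wrist","w2.png",["walnut_rail","maple_rail"]);st()
E
```

```text
t 8.1 pos [6.477e-01 5.000e-04 1.711e-01] ax [-0.185  0.983 -0.   ] ay [ 0.983  0.185 -0.   ] az [-0. -0. -1.] w 0.602 F [ 0.2 -0.5 -0.7] q [-0.04  0.26  1.73 -0.    1.16 -0.22]
maple_rail 0.86 [278.0, 0.0, 317.0, 34.0] [655.3 136.9] [32. 25.] 10.6
walnut_rail 0.69 [241.0, 79.0, 277.0, 240.0] [652.3   7.6] [ 31. 155.] 10.0
t 8.25 pos [ 0.6469 -0.0018  0.1711] ax [-0.182  0.983 -0.   ] ay [ 0.983  0.182 -0.001] az [-0.001 -0.    -1.   ] w 0.6 F [ 0.4 -0.9  0.1] q [-0.04  0.25  1.73 -0.    1.16 -0.22]
```

View pics/w2.png

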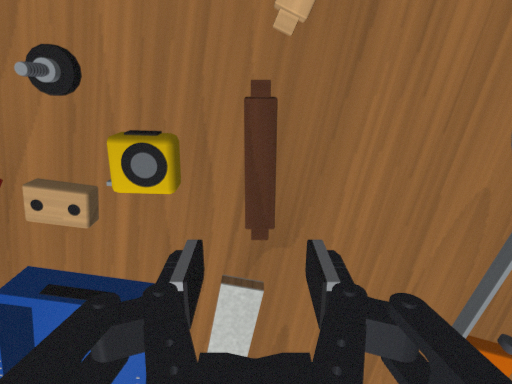

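The walnut rail is at (260,160), centred between the fingers, about 5 mm ahead of the tool. I descend and grip.

>>> drive_tool:
  rows:
    - [0,0,0,0.006,0.005,0.035,0.6]
    - [0,0,0,0,0,0.04,0.6]
    - [0,0,0,0,0,0.04,0.6]
    - [0,0,0,0,0,0.03,0.6]
    - [0,0,0,0,0,0.022,0.6]
    - [0,0,0,0,0,0,0.6]
    - [0,0,0,0,0,0,0.1]
    - [0,0,0,0,0,0,0.1]

```text
time: 8.92
tool_pos: [0.6521, 0.0052, 0.0059]
tcp_rot: [2.009, 2.414, 0.001]
wrist_force: [-2.0, -0.3, 0.6]
width: 0.334
grip_force: 44.2
```

>>> drive_tool:
  rows:
    - [0,0,0,0,0,0,0.1]
    - [0,0,0,0,0,0,0.1]
    - [0,0,0,0,0,0,0.1]
    - [0,0,0,0,0,-0.02,0.1]
    - [0,0,0,0,0,-0.03,0.1]
    - [0,0,0,0,0,-0.04,0.1]
    - [0,0,0,0,0,-0.04,0.1]
    - [0,0,0,0,0,0,0.1]

```text
time: 9.58
tool_pos: [0.6578, 0.0063, 0.1456]
tcp_rot: [1.999, 2.406, 0.017]
wrist_force: [1.8, 0.1, 1.5]
width: 0.338
grip_force: 43.8
```

```bash
python3 - <<'E'
from h import *
st(); p=shot("wrist");save(p,"w3.png")
p=read_camera("top")
# tote inner bounds: blue pixels
d=masks_of(p,"tote")[0];print(d["score"],d["bbox"],rect(p,d["mask"],.056))
E
```

```text
t 9.58 pos [0.6578 0.0063 0.1456] ax [-0.183  0.983 -0.004] ay [0.983 0.183 0.017] az [ 0.017 -0.001 -1.   ] w 0.338 F [1.8 0.1 1.5] q [-0.03  0.28  1.74 -0.    1.1  -0.21]
0.6 [320.8, 125.8, 458.5, 198.2] ((494.18353271484375, -307.7283935546875), (165.3536834716797, 316.3356628417969), 1.8418376445770264)
```

>>> drive_tool:
  rows:
    - [0,0,4.5,0,0,0,0.1]
    - [0,0,4.5,0,0,0,0.1]
    - [0,0,0,-0.033,-0.0172,0,0.1]
    - [0,0,0,-0.033,-0.0172,0,0.1]
    - [0,0,0,-0.033,-0.0172,0,0.1]
    - [0,0,0,-0.033,-0.0172,0,0.1]
    - [0,0,0,-0.033,-0.0172,0,0.1]
    - [0,0,0,-0.033,-0.0172,0,0.1]

```text
time: 10.4
tool_pos: [0.5506, -0.1949, 0.1318]
tcp_rot: [-2.188, -2.249, 0.003]
wrist_force: [0.1, -0.8, -1.8]
width: 0.34
grip_force: 43.8
```

>>> drive_tool:
  rows:
    - [0,0,0,-0.033,-0.0172,0,0.1]
    - [0,0,0,-0.033,-0.0172,0,0.1]
    - [0,0,0,0,0,0,0.1]
    - [0,0,0,0,0,0,0.1]
    - [0,0,0,0,0,0.02,0.1]
    - [0,0,0,0,0,0.02,0.1]
    - [0,0,0,0,0,0,0.1]
    - [0,0,0,0,0,0,0.1]

```text
time: 11.07
tool_pos: [0.5192, -0.259, 0.0918]
tcp_rot: [-2.186, -2.248, 0.002]
wrist_force: [0.3, 0.3, -0.3]
width: 0.338
grip_force: 43.7
```

```bash
python3 - <<'E'
from h import *
st(); p=shot("wrist");save(p,"w4.png")
E
```

```text
t 11.07 pos [ 0.5192 -0.259   0.0918] ax [-0.028  1.     0.003] ay [ 1.     0.028 -0.005] az [-0.005  0.003 -1.   ] w 0.338 F [ 0.3  0.3 -0.3] q [-0.51  0.22  1.94  0.    0.99 -0.53]
```

View pics/w4.png

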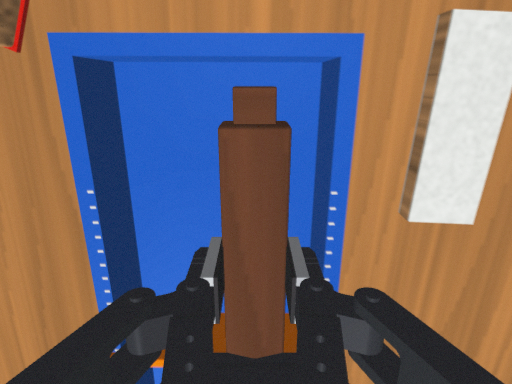

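The walnut rail at (255,220) is aligned with the bay and clear of the right wall and the divider at (290,340). Lowering and releasing it.

>>> drive_tool:
  rows:
    - [0,0,0,0,0,0.025,0.1]
    - [0,0,0,0,0,0.025,0.1]
    - [0,0,0,0,0,0.02,0.1]
    - [0,0,0,0,0,0.01,0.1]
    - [0,0,0,0,0,0,0.1]
    - [0,0,0,0,0,0,0.1]
    - [0,0,0,0,0,0,0.46]
    - [0,0,0,0,0,0,0.46]

```text
time: 11.78
tool_pos: [0.5222, -0.262, 0.0162]
tcp_rot: [2.189, 2.249, 0.001]
wrist_force: [0.7, 0.6, -0.2]
width: 0.458
grip_force: 0.0
```

>>> drive_tool:
  rows:
    - [0,0,0,0,0,0,0.46]
    - [0,0,0,0,0,-0.02,0.46]
    - [0,0,0,0,0,-0.03,0.46]
    - [0,0,0,0,0,-0.04,0.46]
    - [0,0,0,0,0,-0.04,0.6]
    - [0,0,0,0,0,-0.03,0.6]
    - [0,0,0,0.037,0.0125,0,0.6]
    - [0,0,0,0.037,0.0125,0,0.6]

```text
time: 12.45
tool_pos: [0.5463, -0.1887, 0.1795]
tcp_rot: [2.191, 2.24, 0.005]
wrist_force: [0.0, 1.1, -0.6]
width: 0.602
grip_force: 0.0
```

```bash
python3 - <<'E'
from h import *
st(); p=look("scene","s5.png",["walnut_rail","divider"],.2)
OBJ[:]=[("walnut_rail",.026)]
p=look("top",None,None,.2);c=p["color"][70:215,300:480];cv2.imwrite("pics/t5.png",cv2.cvtColor(cv2.resize(c,(720,580),interpolation=2),4))
E
```

```text
t 12.45 pos [ 0.5463 -0.1887  0.1795] ax [-0.022  1.    -0.004] ay [1.    0.022 0.008] az [ 0.009 -0.004 -1.   ] w 0.602 F [ 0.   1.1 -0.6] q [-0.38  0.11  1.88 -0.    1.14 -0.4 ]
walnut_rail 0.74 [129.0, 237.0, 202.0, 266.0] [ 516.2 -262.3] [ 32. 159.] 1.6
```

View pics/t5.png

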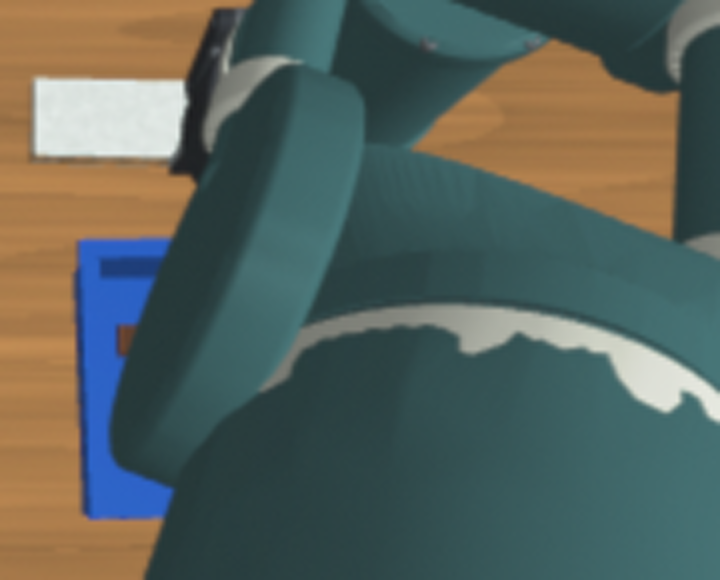

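The arm hides most of the tote in this view. The rail's end shows inside at (125,340), and the scene network puts the walnut at (0.516, -0.262), angle 1.6°. On to the maple rail.

>>> drive_tool:
  rows:
    - [0,0,0,0.0387,0.0129,0,0.6]
    - [0,0,0,0.0387,0.0129,0,0.6]
    - [0,0,0,0.0387,0.0129,0,0.6]
    - [0,0,0,0.0387,0.0129,0,0.6]
    - [0,0,0,0.0387,0.0129,0,0.6]
    - [0,0,0,0.0387,0.0129,0,0.6]
    - [0,0,0,0.0387,0.0129,0,0.6]
    - [0,0,0,0.0387,0.0129,0,0.6]

```text
time: 13.37
tool_pos: [0.6392, 0.1258, 0.174]
tcp_rot: [2.193, 2.249, -0.001]
wrist_force: [1.3, 0.5, -0.3]
width: 0.599
grip_force: 0.0
```

>>> drive_tool:
  rows:
    - [0,0,0,0.0387,0.0129,0,0.6]
    - [0,0,0,0.0387,0.0129,0,0.6]
    - [0,0,5.2,0,0,0,0.6]
    - [0,0,5.2,0,0,0,0.6]
    - [0,0,5.1,0,0,0,0.6]
    - [0,0,0,0,0,0,0.6]
    - [0,0,0,0,0,0,0.6]
    - [0,0,0,0,0,0,0.6]

```text
time: 14.03
tool_pos: [0.6626, 0.2025, 0.174]
tcp_rot: [-2.474, -1.936, 0.001]
wrist_force: [-0.2, 0.2, 0.1]
width: 0.597
grip_force: 0.0
```

```bash
python3 - <<'E'
from h import *
st(); look("wrist","w6.png",["walnut_rail","maple_rail"]);st()
OBJ[:]=[("walnut_rail",.026),("divider",.057)]
p=look("top",None,None,.2);c=p["color"][70:215,300:480];cv2.imwrite("pics/t6.png",cv2.cvtColor(cv2.resize(c,(720,580),interpolation=2),4))
E
```

```text
t 14.03 pos [0.6626 0.2025 0.174 ] ax [ 0.241  0.971 -0.   ] ay [ 0.971 -0.241 -0.   ] az [-0. -0. -1.] w 0.597 F [-0.2  0.2  0.1] q [ 0.26  0.33  1.62 -0.    1.19  0.5 ]
maple_rail 0.56 [240.0, 78.0, 276.0, 241.0] [667.4 206.9] [157.  30.] 76.4
t 14.18 pos [0.6624 0.203  0.1743] ax [ 0.241  0.97  -0.   ] ay [ 0.97  -0.241 -0.   ] az [-0. -0. -1.] w 0.601 F [0.4 0.5 0.4] q [ 0.26  0.33  1.62 -0.    1.19  0.5 ]
walnut_rail 0.58 [330.0, 146.0, 396.0, 162.0] [ 519.8 -258.6] [ 33. 158.] 1.6
walnut_rail 0.26 [273.0, 167.0, 294.0, 192.0] [460.2 -70.2] [69. 43.] 0.1
divider 0.97 [404.0, 126.0, 422.0, 199.0] [ 495.7 -363.8] [165.  38.] 2.1
```

View pics/t6.png

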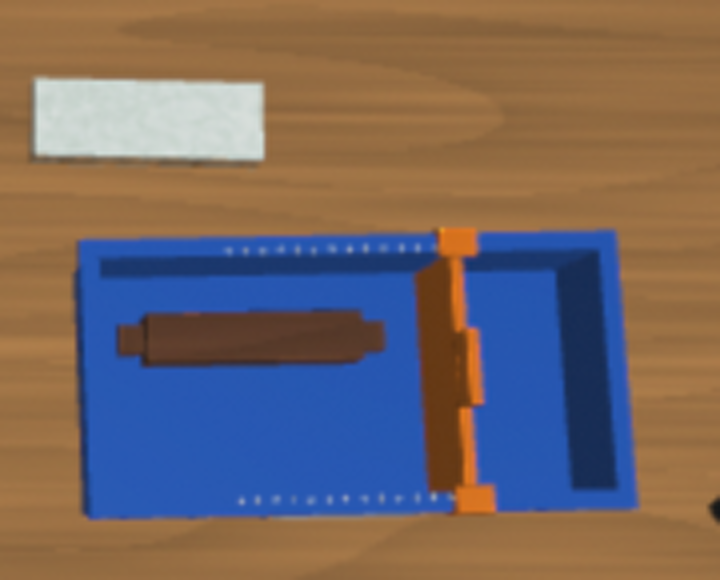

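The walnut rail lies flat in the long bay at (250,338), and the divider is at about (460,370), leaving a short bay on the right. Grasping the maple.

>>> drive_tool:
  rows:
    - [0,0,0,0.004,0.003,0.037,0.6]
    - [0,0,0,0,0,0.04,0.6]
    - [0,0,0,0,0,0.04,0.6]
    - [0,0,0,0,0,0.03,0.6]
    - [0,0,0,0,0,0.023,0.6]
    - [0,0,0,0,0,0,0.6]
    - [0,0,0,0,0,0,0.1]
    - [0,0,0,0,0,0,0.1]

```text
time: 15.0
tool_pos: [0.6668, 0.207, 0.0053]
tcp_rot: [2.475, 1.935, 0.001]
wrist_force: [-3.6, -0.9, 0.4]
width: 0.342
grip_force: 44.0
```

>>> drive_tool:
  rows:
    - [0,0,0,0,0,0,0.1]
    - [0,0,0,0,0,0,0.1]
    - [0,0,0,0,0,0,0.1]
    - [0,0,0,0,0,-0.02,0.1]
    - [0,0,0,0,0,-0.03,0.1]
    - [0,0,0,0,0,-0.04,0.1]
    - [0,0,0,0,0,-0.04,0.1]
    - [0,0,0,0,0,0,0.1]

```text
time: 15.67
tool_pos: [0.6724, 0.2085, 0.1461]
tcp_rot: [2.47, 1.931, 0.025]
wrist_force: [2.7, 0.7, 1.7]
width: 0.34
grip_force: 43.6
```

>>> drive_tool:
  rows:
    - [0,0,-5.2,0,0,0,0.1]
    - [0,0,-5.2,0,0,0,0.1]
    - [0,0,-5.1,0,0,0,0.1]
    - [0,0,0,0,0,0,0.1]
    - [0,0,0,0,0,0,0.1]

```text
time: 16.08
tool_pos: [0.6662, 0.2068, 0.1347]
tcp_rot: [2.194, 2.248, 0.001]
wrist_force: [-0.2, -0.0, -0.4]
width: 0.338
grip_force: 43.6
```

```bash
python3 - <<'E'
from h import *
st()
E
```

```text
t 16.08 pos [0.6662 0.2068 0.1347] ax [-0.024  1.     0.   ] ay [1.    0.024 0.001] az [ 0.001  0.    -1.   ] w 0.338 F [-0.2 -0.  -0.4] q [ 0.27  0.37  1.64 -0.    1.12  0.24]
```

>>> drive_tool:
  rows:
    - [0,0,0,-0.0357,-0.0163,0,0.1]
    - [0,0,0,-0.0357,-0.0163,0,0.1]
    - [0,0,0,-0.0357,-0.0163,0,0.1]
    - [0,0,0,-0.0357,-0.0163,0,0.1]
    - [0,0,0,-0.0357,-0.0163,0,0.1]
    - [0,0,0,-0.0357,-0.0163,0,0.1]
    - [0,0,0,-0.0357,-0.0163,0,0.1]
    - [0,0,0,-0.0357,-0.0163,0,0.1]

```text
time: 16.75
tool_pos: [0.5426, -0.0837, 0.1346]
tcp_rot: [2.193, 2.248, 0.001]
wrist_force: [0.6, -1.1, -0.3]
width: 0.337
grip_force: 43.6
```

>>> drive_tool:
  rows:
    - [0,0,0,-0.0357,-0.0163,0,0.1]
    - [0,0,0,-0.0357,-0.0163,0,0.1]
    - [0,0,0,-0.0357,-0.0163,0,0.1]
    - [0,0,0,-0.0357,-0.0163,0,0.1]
    - [0,0,0,-0.0357,-0.0163,0,0.1]
    - [0,0,0,0,0,0,0.1]
    - [0,0,0,0,0,0.03,0.1]
    - [0,0,0,0,0,0,0.1]

```text
time: 17.42
tool_pos: [0.4639, -0.262, 0.1007]
tcp_rot: [-2.192, -2.242, 0.002]
wrist_force: [-1.1, 0.9, -1.6]
width: 0.34
grip_force: 43.6
```

```bash
python3 - <<'E'
from h import *
read_camera("top");read_camera("top");st(); p=shot("wrist");save(p,"w7.png")
E
```

```text
t 17.52 pos [ 0.4655 -0.2617  0.1031] ax [-0.025  1.     0.002] ay [ 1.     0.025 -0.003] az [-0.003  0.002 -1.   ] w 0.335 F [-0.6 -0.3  0.4] q [-0.56  0.12  2.03  0.    1.   -0.58]
```

View pics/w7.png

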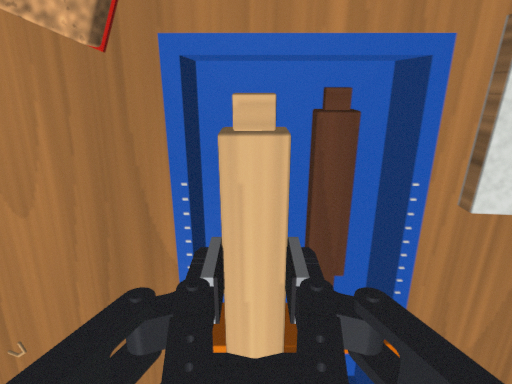

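The maple rail at (255,230) hangs left of and parallel to the walnut at (333,180), clear of the walls. Lowering it.

>>> drive_tool:
  rows:
    - [0,0,0,0,0,0.03,0.1]
    - [0,0,0,0,0,0.03,0.1]
    - [0,0,0,0,0,0.02,0.1]
    - [0,0,0,0,0,0.013,0.1]
    - [0,0,0,0,0,0,0.1]
    - [0,0,0,0,0,0,0.1]
    - [0,0,0,0,0,0,0.44]
    - [0,0,0,0,0,0,0.44]

```text
time: 18.23
tool_pos: [0.4681, -0.263, 0.0126]
tcp_rot: [2.189, 2.25, 0.001]
wrist_force: [0.2, 0.8, -0.7]
width: 0.442
grip_force: 0.0
```

>>> drive_tool:
  rows:
    - [0,0,0,0,0,0,0.44]
    - [0,0,0,0,0,-0.02,0.44]
    - [0,0,0,0,0,-0.03,0.44]
    - [0,0,0,0,0,-0.04,0.44]
    - [0,0,0,0,0,-0.04,0.9]
    - [0,0,0,0,0,-0.03,0.95]
    - [0,0,0,0.039,0,0,0.95]
    - [0,0,0,0.039,0,0,0.95]

```text
time: 18.9
tool_pos: [0.4673, -0.1866, 0.1758]
tcp_rot: [2.19, 2.241, 0.005]
wrist_force: [0.4, 1.2, -1.4]
width: 0.948
grip_force: 0.0
```

>>> drive_tool:
  rows:
    - [0,0,0,0.039,0,0,0.95]
    - [0,0,0,0.039,0,0,0.95]
    - [0,0,0,0.036,0,0,0.95]
    - [0,0,0,0,0,0,0.95]
    - [0,0,0,0,0,0,0.95]
    - [0,0,0,0,0,0,0.95]

```text
time: 19.4
tool_pos: [0.462, -0.0711, 0.1718]
tcp_rot: [2.189, 2.251, 0.0]
wrist_force: [0.6, 0.6, -0.2]
width: 0.951
grip_force: 0.0
```

```bash
python3 - <<'E'
from h import *
read_camera("top");read_camera("top");st(); look("wrist","w8.png",["glue_block","foot"]);look("scene","s8.png",["walnut_rail","maple_rail","foot","glue_block"])
E
```

```text
t 19.5 pos [ 0.4619 -0.072   0.1716] ax [-0.026  1.    -0.001] ay [1.    0.026 0.001] az [ 0.001 -0.001 -1.   ] w 0.952 F [0.1 0.1 0.2] q [-0.21 -0.09  2.1  -0.    1.13 -0.23]
glue_block 0.94 [218.0, 146.0, 287.0, 195.0] [461.6 -66.9] [63. 43.] 2.6
foot 0.63 [216.0, 0.0, 270.0, 54.0] [452.   54.8] [44. 39.] 1.4
maple_rail 0.82 [124.0, 223.0, 197.0, 252.0] [ 472.8 -264.2] [ 51. 163.] 1.2
maple_rail 0.67 [307.0, 123.0, 332.0, 145.0] [206.  314.5] [ 42. 167.] 33.5
walnut_rail 0.94 [128.0, 236.0, 204.0, 265.0] [ 517.1 -260.6] [ 34. 162.] 1.8
glue_block 0.87 [227.0, 200.0, 250.0, 227.0] [475.2 -74.1] [84. 48.] 0.2
foot 0.74 [276.0, 185.0, 294.0, 209.0] [453.5  62.4] [44. 73.] 35.6
```

View pics/w8.png

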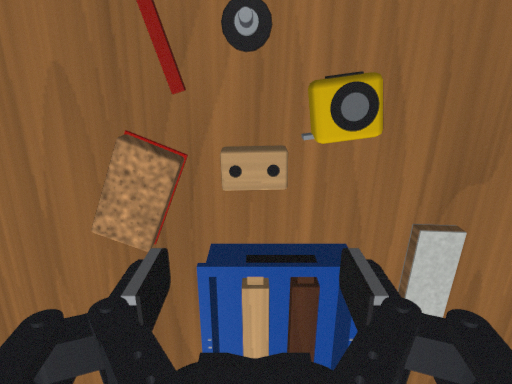

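The glue block at (253,169) is centred under the open fingers; the cork block at (140,190) and the tape hook at (307,136) are clear of them. Both rails show in the tote at (255,310) and (305,310). Gripping the block across its 64 mm.

>>> drive_tool:
  rows:
    - [0,0,0,0.004,0,0.037,0.95]
    - [0,0,0,0,0,0.04,0.95]
    - [0,0,0,0,0,0.04,0.95]
    - [0,0,0,0,0,0.03,0.95]
    - [0,0,0,0,0,0.023,0.95]
    - [0,0,0,0,0,0,0.95]
    - [0,0,0,0,0,0,0.5]
    - [0,0,0,0,0,0,0.5]

```text
time: 20.57
tool_pos: [0.4627, -0.0672, 0.0026]
tcp_rot: [2.191, 2.25, 0.001]
wrist_force: [3.3, -0.1, -1.4]
width: 0.733
grip_force: 45.6
```

>>> drive_tool:
  rows:
    - [0,0,0,0,0,0,0.5]
    - [0,0,0,0,0,0,0.5]
    - [0,0,0,0,0,0,0.5]
    - [0,0,0,0,0,-0.02,0.5]
    - [0,0,0,0,0,-0.03,0.5]
    - [0,0,0,0,0,-0.04,0.5]
    - [0,0,0,0,0,-0.04,0.5]
    - [0,0,0,0,0,0,0.5]

```text
time: 21.23
tool_pos: [0.468, -0.0681, 0.1408]
tcp_rot: [2.182, 2.241, 0.014]
wrist_force: [2.2, -0.3, -0.4]
width: 0.736
grip_force: 45.7
```

```bash
python3 - <<'E'
from h import *
st(); p=shot("wrist");save(p,"w9.png")
E
```

```text
t 21.23 pos [ 0.468  -0.0681  0.1408] ax [-0.027  1.    -0.004] ay [1.    0.027 0.016] az [ 0.016 -0.003 -1.   ] w 0.736 F [ 2.2 -0.3 -0.4] q [-0.2  -0.06  2.13  0.    1.05 -0.22]
```

>>> drive_tool:
  rows:
    - [0,0,0,-0.0384,0.0029,0,0.5]
    - [0,0,0,-0.0384,0.0029,0,0.5]
    - [0,0,0,-0.0384,0.0029,0,0.5]
    - [0,0,0,-0.0384,0.0029,0,0.5]
    - [0,0,0,-0.0384,0.0029,0,0.5]
    - [0,0,0,-0.0384,0.0029,0,0.5]
    - [0,0,0,-0.0384,0.0029,0,0.5]
    - [0,0,0,-0.0384,0.0029,0,0.5]

```text
time: 21.95
tool_pos: [0.4921, -0.3747, 0.1301]
tcp_rot: [-2.191, -2.249, 0.0]
wrist_force: [0.8, 1.0, -0.3]
width: 0.739
grip_force: 45.7
```

>>> drive_tool:
  rows:
    - [0,0,0,-0.0384,0.0029,0,0.5]
    - [0,0,0,0,0,0,0.5]
    - [0,0,0,0,0,0.02,0.5]
    - [0,0,0,0,0,0,0.5]
    - [0,0,0,0,0,0,0.5]

```text
time: 22.37
tool_pos: [0.4951, -0.4099, 0.1087]
tcp_rot: [-2.188, -2.247, 0.0]
wrist_force: [0.4, 0.4, -0.2]
width: 0.736
grip_force: 45.6
```

```bash
python3 - <<'E'
from h import *
st(); p=shot("wrist");save(p,"w10.png")
E
```

```text
t 22.37 pos [ 0.4951 -0.4099  0.1087] ax [-0.027  1.     0.004] ay [ 1.     0.027 -0.004] az [-0.004  0.004 -1.   ] w 0.736 F [ 0.4  0.4 -0.2] q [-0.73  0.31  1.79  0.    1.05 -0.76]
```

View pics/w10.png

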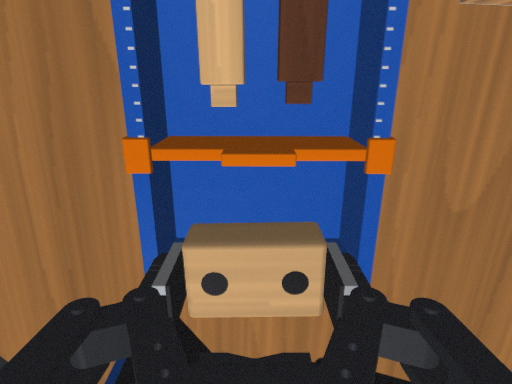

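The block at (255,270) hangs over the short bay, with the divider tab at (258,158) and the rails beyond it. I check the divider's position from this picture before lowering.

```bash
python3 - <<'E'
from h import *
p=shot("wrist")
print(at_z(p,[[258,152],[258,166]],.071).round(4),at_z(p,[[185,150],[185,160]],.057).round(4))
print("block top front edge",at_z(p,[[186,247],[326,247],[258,316],[258,225]],.1087+.024).round(4))
print("x walls", at_z(p,[[137,200],[378,200]],.056).round(4))
for d in masks_of(p,"divider")[:1]: print(rect(p,d["mask"],.057))
E
```

```text
[[ 0.4969 -0.3664  0.071 ]
 [ 0.4972 -0.3747  0.071 ]] [[ 0.4516 -0.3693  0.057 ]
 [ 0.4513 -0.3757  0.057 ]]
block top front edge [[ 0.4668 -0.3949  0.1327]
 [ 0.526  -0.3933  0.1327]
 [ 0.4983 -0.4297  0.1327]
 [ 0.4969 -0.3839  0.1327]]
x walls [[ 0.4182 -0.4038  0.056 ]
 [ 0.5772 -0.3996  0.056 ]]
((496.20294189453125, -370.1035461425781), (167.74459838867188, 23.80354881286621), 1.2678592205047607)
```

>>> drive_tool:
  rows:
    - [0,0,0,-0.002,0.001,0.03,0.5]
    - [0,0,0,0,0,0.03,0.5]
    - [0,0,0,0,0,0.025,0.5]
    - [0,0,0,0,0,0.015,0.5]
    - [0,0,0,0,0,0.002,0.5]
    - [0,0,0,0,0,0,0.5]
    - [0,0,0,0,0,0,0.5]

```text
time: 23.1
tool_pos: [0.4987, -0.4138, 0.0105]
tcp_rot: [2.19, 2.25, 0.0]
wrist_force: [0.5, -0.5, 0.4]
width: 0.735
grip_force: 46.9
```

```bash
python3 - <<'E'
from h import *
st()
E
```

```text
t 23.1 pos [ 0.4987 -0.4138  0.0105] ax [-0.027  1.    -0.001] ay [1.    0.027 0.001] az [ 0.001 -0.001 -1.   ] w 0.735 F [ 0.5 -0.5  0.4] q [-0.73  0.42  1.83 -0.    0.88 -0.76]
```

>>> drive_tool:
  rows:
    - [0,0,0,0,0,0.002,0.5]
    - [0,0,0,0,0,0,0.5]
    - [0,0,0,0,0,0,0.85]
    - [0,0,0,0,0,0,0.85]
    - [0,0,0,0,0,0,0.85]
    - [0,0,0,0,0,-0.03,0.85]
    - [0,0,0,0,0,-0.04,0.85]
    - [0,0,0,0,0,-0.04,0.85]

```text
time: 23.77
tool_pos: [0.4966, -0.4125, 0.1167]
tcp_rot: [-2.189, -2.248, 0.0]
wrist_force: [0.4, -1.5, -0.1]
width: 0.854
grip_force: 0.0
```

>>> drive_tool:
  rows:
    - [0,0,0,0,0,-0.04,0.5]
    - [0,0,0,0,0,-0.01,0.5]
    - [0,0,0,0.0393,-0.0028,0,0.5]
    - [0,0,0,0.0393,-0.0028,0,0.5]
    - [0,0,0,0.0393,-0.0028,0,0.5]
    - [0,0,0,0.0393,-0.0028,0,0.5]
    - [0,0,0,0.0393,-0.0028,0,0.5]
    - [0,0,0,0.0393,-0.0028,0,0.5]

```text
time: 24.43
tool_pos: [0.4742, -0.1767, 0.1672]
tcp_rot: [2.192, 2.25, 0.0]
wrist_force: [-0.8, -0.0, 0.2]
width: 0.5
grip_force: 0.0
```

>>> drive_tool:
  rows:
    - [0,0,0,0.0393,-0.0028,0,0.5]
    - [0,0,0,0.0393,-0.0028,0,0.5]
    - [0,0,0,0.0393,-0.0028,0,0.5]
    - [0,0,0,0.0393,-0.0028,0,0.5]
    - [0,0,0,0.0393,-0.0028,0,0.5]
    - [0,0,0,0.0393,-0.0028,0,0.5]
    - [0,0,0,0,0,0,0.5]
    - [0,0,0,0,0,0,0.5]

```text
time: 25.1
tool_pos: [0.4513, 0.0588, 0.1673]
tcp_rot: [2.186, 2.256, 0.0]
wrist_force: [-1.5, -0.4, -0.7]
width: 0.5
grip_force: 0.0
```

```bash
python3 - <<'E'
from h import *
read_camera("top");read_camera("top");st(); look("wrist","w11.png",["foot"]);st()
p=look("top","t11.png",["foot"])
w=cv2.imread("pics/w11.png");t=cv2.imread("pics/t11.png")[90:240,300:500]
cv2.imwrite("pics/c11.png",np.vstack([cv2.resize(w,(400,300)),cv2.resize(t,(400,300),interpolation=2)]))
E
```

```text
t 25.2 pos [0.4517 0.0566 0.1672] ax [-0.028  1.    -0.001] ay [1.    0.028 0.   ] az [ 0.    -0.001 -1.   ] w 0.503 F [ 0.9 -0.4  0.4] q [ 0.07 -0.11  2.13 -0.    1.12  0.04]
foot 0.75 [230.0, 147.0, 273.0, 191.0] [451.9  59.7] [42. 44.] 1.5
t 25.3 pos [0.4519 0.0557 0.1672] ax [-0.025  1.    -0.   ] ay [ 1.     0.025 -0.   ] az [-0. -0. -1.] w 0.498 F [0.2 0.7 1. ] q [ 0.07 -0.11  2.13 -0.    1.12  0.04]
foot 0.51 [227.0, 176.0, 235.0, 194.0] [447.5  50.9] [34. 19.] 0.8
```

View pics/c11.png

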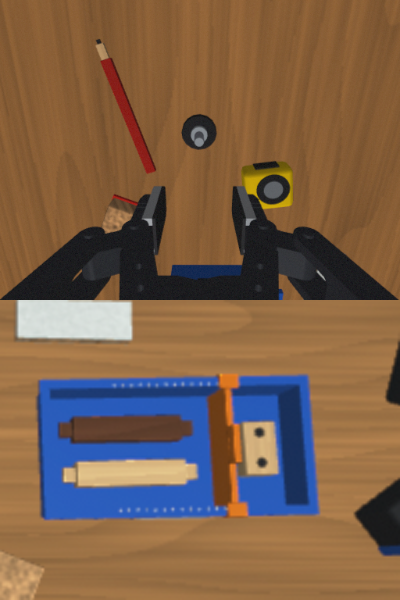

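The lower half shows both rails in the long bay at (125,430) and (130,472), and the block flat in the short bay at (260,448). In the wrist view the foot is centred at (199,132). I grasp it by the stud.

>>> drive_tool:
  rows:
    - [0,0,0,0.003,0,0.03,0.5]
    - [0,0,0,0,0,0.04,0.5]
    - [0,0,0,0,0,0.04,0.5]
    - [0,0,0,0,0,0.03,0.5]
    - [0,0,0,0,0,0,0.5]
    - [0,0,0,0,0,0,0]
    - [0,0,0,0,0,0,0]
    - [0,0,0,0,0,0,0]

```text
time: 26.07
tool_pos: [0.4543, 0.0597, 0.0298]
tcp_rot: [2.19, 2.248, 0.006]
wrist_force: [-0.2, 0.8, 0.3]
width: 0.097
grip_force: 38.9
```

>>> drive_tool:
  rows:
    - [0,0,0,0,0,0,0]
    - [0,0,0,0,0,0,0]
    - [0,0,0,0,0,0,0]
    - [0,0,0,0,0,-0.015,0]
    - [0,0,0,0,0,-0.03,0]
    - [0,0,0,0,0,-0.04,0]
    - [0,0,0,0,0,-0.04,0]
    - [0,0,0,0,0,0,0]

```text
time: 26.73
tool_pos: [0.4578, 0.0606, 0.1615]
tcp_rot: [2.184, 2.244, 0.019]
wrist_force: [1.5, -0.8, 0.7]
width: 0.093
grip_force: 39.1
```

```bash
python3 - <<'E'
from h import *
st(); p=shot("wrist");save(p,"w12.png")
p=read_camera("top");d=masks_of(p,"hardware_bin")[0];print(d["score"],d["bbox"],rect(p,d["mask"],.06),rect(p,d["mask"],.03))
E
```

```text
t 26.73 pos [0.4578 0.0606 0.1615] ax [-0.027  1.     0.001] ay [1.    0.027 0.016] az [ 0.016  0.001 -1.   ] w 0.093 F [ 1.5 -0.8  0.7] q [ 0.08 -0.1   2.13  0.    1.1   0.05]
0.76 [85.7, 141.3, 162.5, 199.7] ((474.8019104003906, 334.5775146484375), (132.92327880859375, 89.89481353759766), 0.4633990526199341) ((479.4992980957031, 347.3709411621094), (137.9169464111328, 93.27196502685547), 0.4634229838848114)
```

View pics/w12.png

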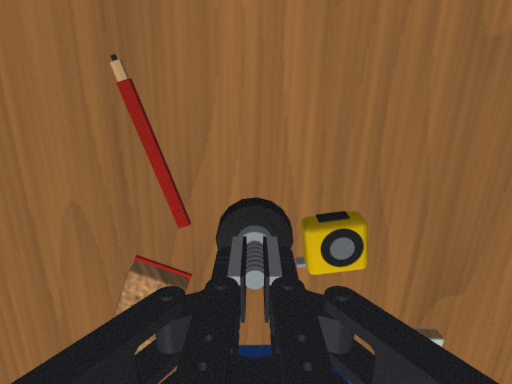

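The foot hangs upright in the fingers at (255,235). Carrying it to the bin.

>>> drive_tool:
  rows:
    - [0,0,0,0.0345,0.004,0,0]
    - [0,0,0,0.0345,0.004,0,0]
    - [0,0,0,0.0345,0.004,0,0]
    - [0,0,0,0.0345,0.004,0,0]
    - [0,0,0,0.0345,0.004,0,0]
    - [0,0,0,0.0345,0.004,0,0]
    - [0,0,0,0.0345,0.004,0,0]
    - [0,0,0,0,0,0,0]

```text
time: 27.55
tool_pos: [0.4722, 0.3068, 0.15]
tcp_rot: [-2.186, -2.253, 0.001]
wrist_force: [0.5, 0.2, -0.9]
width: 0.094
grip_force: 39.1
```

```bash
python3 - <<'E'
from h import *
read_camera("top");read_camera("top");st(); p=shot("wrist");save(p,"w13.png")
E
```

```text
t 27.65 pos [0.4714 0.3024 0.1496] ax [-0.03   1.    -0.003] ay [ 1.     0.029 -0.004] az [-0.004 -0.003 -1.   ] w 0.099 F [-0.7 -0.5 -0.2] q [ 0.53  0.12  1.93 -0.    1.1   0.5 ]
```

View pics/w13.png

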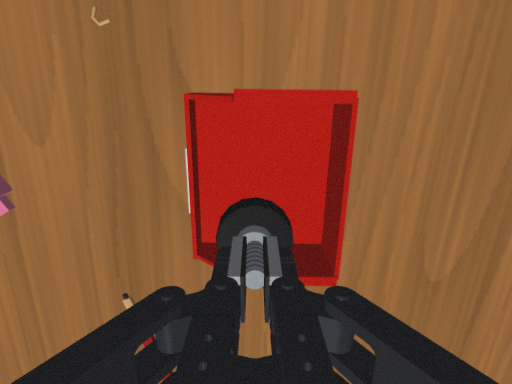

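```bash
python3 - <<'E'
from h import *
p=shot("wrist");st()
print(at_z(p,[[320,281],[300,92]],.06).round(3),at_z(p,[[300,243]],.004).round(3),at_z(p,[[190,180],],.03).round(3),at_z(p,[[347,180],],.06).round(3))
E
```

```text
t 27.75 pos [0.4718 0.3008 0.1503] ax [-0.027  1.    -0.002] ay [ 1.     0.027 -0.003] az [-0.003 -0.002 -1.   ] w 0.094 F [-0.2  0.1 -0.4] q [ 0.52  0.11  1.94 -0.    1.1   0.5 ]
[[0.53  0.223 0.06 ]
 [0.501 0.378 0.06 ]] [[0.519 0.229 0.004]] [[0.416 0.301 0.03 ]] [[0.542 0.314 0.06 ]]
```

The bin spans y 0.223–0.378 and x 0.416–0.542, so the foot is over its middle. Lowering and releasing.

>>> drive_tool:
  rows:
    - [0,0,0,0,0.003,0.035,0]
    - [0,0,0,0,0,0.035,0]
    - [0,0,0,0,0,0.03,0]
    - [0,0,0,0,0,0.015,0]
    - [0,0,0,0,0,0.003,0]
    - [0,0,0,0,0,0,0]
    - [0,0,0,0,0,0,0.4]
    - [0,0,0,0,0,0,0.4]

```text
time: 28.42
tool_pos: [0.4765, 0.3012, 0.0345]
tcp_rot: [2.193, 2.249, 0.0]
wrist_force: [-0.3, -1.2, -0.2]
width: 0.368
grip_force: 0.0
```

>>> drive_tool:
  rows:
    - [0,0,0,0,0,0,0.4]
    - [0,0,0,0,0,-0.02,0.4]
    - [0,0,0,0,0,-0.04,0.4]
    - [0,0,0,0,0,-0.04,0.4]
    - [0,0,0,0,0,-0.04,0.4]
    - [0,0,0,0,0,-0.02,0.4]
    - [0,0,0,-0.03,0,0,0.4]
    - [0,0,0,-0.03,0,0,0.4]

```text
time: 29.08
tool_pos: [0.4798, 0.2433, 0.1982]
tcp_rot: [2.186, 2.252, 0.011]
wrist_force: [0.1, -0.6, -0.9]
width: 0.403
grip_force: 0.0
```

>>> drive_tool:
  rows:
    - [0,0,0,-0.03,0,0,0.4]
    - [0,0,0,0,0,0,0.4]
    - [0,0,0,0,0,0,0.4]
    - [0,0,0,0,0,0,0.4]

```text
time: 29.42
tool_pos: [0.4789, 0.2123, 0.1948]
tcp_rot: [2.193, 2.25, 0.002]
wrist_force: [0.1, 1.2, 0.2]
width: 0.398
grip_force: 0.0
```

```bash
python3 - <<'E'
from h import *
st(); p=shot("scene");save(p,"s14.png")
q=shot("wrist")
a=cv2.resize(p["color"][90:330,40:440],(800,480));b=cv2.resize(q["color"][0:256],(240,120))
a[:120,:240]=b
cv2.imwrite("pics/c14.png",a[:,:,::-1])
E
```

```text
t 29.42 pos [0.4789 0.2123 0.1948] ax [-0.026  1.     0.001] ay [1.    0.026 0.001] az [ 0.001  0.001 -1.   ] w 0.398 F [0.1 1.2 0.2] q [0.37 0.   1.97 0.   1.17 0.34]
```

View pics/c14.png

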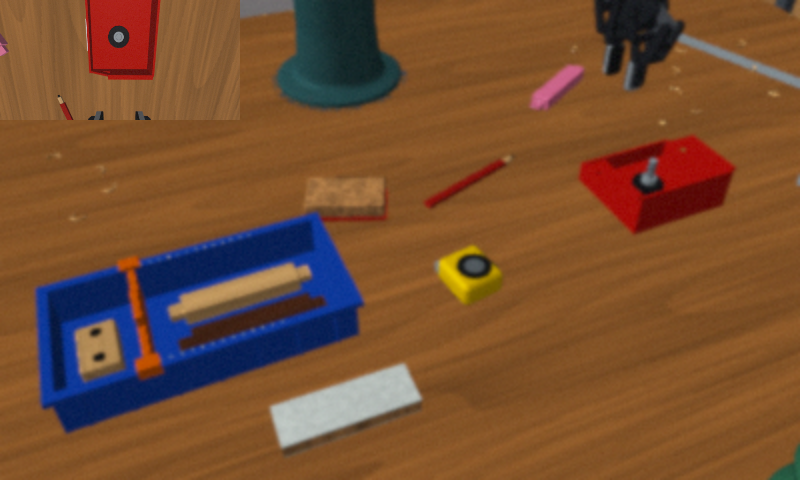

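The foot stands in the bin at (650,175), and both rails lie in the long bay at (245,300). The block is flat in the short bay at (98,350), and the offcut and tape measure are where they were. Handing in.

```bash
python3 -c "
from workcell import workorder
print(workorder.finish_job())"
```

```text
the job is handed in; nothing more can be done
None
```

The job is handed in: the final pictures show the divider slid to one end, both rails flat side by side in the long bay, the glue block flat in the short bay and the foot in the red bin, with the offcut and tape measure untouched.

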